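# Slide the solder pot to its working ring and draw out the fume boom to the set mark

### The job

Without lifting it, slide the lidded solder pot from the parking ring to the centre of the double working ring and let go of it. Then squeeze the lock button in the side of the fume boom's grip, draw the boom out until its pointer stands at the rider on the scale, and finish while still holding it there by the grip, because the spring pulls it home if it is let go. Leave the rider and the other things on the bench where they are.

Things in the scene. Friction and masses are not known exactly. Their poses are not given: they have to be found in the camera images.
- station: fixed grey fume station; origin on the bench, z up. The square boom lies along its y axis and extends towards its -y; +x is the far side, away from the robot. In mm: base plate 130 wide (x), y -400 to 340, 6 thick; ring pad 10 high, y -395 to -125; sleeve 40 wide, y 0 to 300, z 140 to 180; filter box and duct at y above 300, up to 170 wide, z below 185
- work_ring (a point): centre of the working ring, a double circle (106 and 116 mm across) drawn flat on the ring pad, the ring nearer to the sleeve, under the line of the boom; at station (0, -200, 10) mm, on the pad's surface
- park_ring (a point): centre of the parking ring, a single circle 106 mm across drawn on the same pad, 120 mm further along the station's -y than the working ring
- pot: loose closed steel solder pot, 0.4 to 0.8 kg, on the pad at the parking ring; low body 90 mm across, lid 94 mm across, lid top 42 mm above the underside; upright black cylindrical knob in the middle, 24 mm across, 42 to 74 mm above the underside. Lid and knob are fixed to it. Origin: centre of the underside, z up
- grip (a point): middle of the upright black grip on the boom's slide, 217 mm above the bench (37 above the sleeve's top); block 26 mm wide (station x), 40 long (y), top at 235 mm. The steel lock button stands 8 mm proud of its near (-x) face at this height: 34 mm wide together, 28 squeezed. Keep finger ends above 194 mm: rail, ledge and rider beside the grip's foot reach 190 mm, out to 58 mm on the far side
- lock_button (a joint): travel of the lock button into the grip, m: 0 out (locked), 0.006 fully in; a spring needs about 1 N at first and 3 N fully in. Below about 0.005 its pin sits in a notch and the boom cannot move. It moves towards station +x, so pinching the grip across station x between the fingers presses it
- boom (a joint): extension of the boom, m: 0 fully home (start), at most 0.19; grows as grip, tube and nozzle slide together towards station -y. A spring (about 3 N at home, 5 N at 0.15) pulls it home when it is let go; friction is about 0.3 N, up to 2 N if the button is not held in
- pointer (a point): tip of the small steel pointer at the foot of the grip on the far side, moving with the boom, level with the grip's middle along station y; it runs along the scale ledge (ticks every 10 mm, long ones every 50 mm)
- rider_mark (a point): the set mark: inner end of the dark steel rider, a 6 mm wide clip on the outer edge of the scale ledge; axes as the station's. The pointer is at the mark when both have the same station y
- rider (a joint): position of the rider on the scale, m: the boom extension at which the pointer meets it, 0.12 to 0.165; it stays where it is set, do not move it
- nozzle (a point): centre of the mouth of the round black nozzle hood, 80 mm across, hanging under the boom's front end, 122 mm above the bench
- flux_tin: bystander: round closed aluminium tin, 46 mm across, 38 mm high, beside the ring pad on the far side; leave alone; origin at the middle of its underside
- tape_roll: bystander: white tape roll, 80 mm across, 22 mm high, lying flat on the near side of the station; leave alone; origin at the middle of its underside
- screwdriver: bystander: screwdriver lying on the near side of the station; leave alone
- casing: bystander: olive instrument casing 100 x 160 mm, 68 mm high, beyond the station; leave alone; origin at the middle of its underside
- meter: bystander: blue hand meter 75 x 140 mm, 39 mm high, beyond the station; leave alone; origin at the middle of its underside
- parts_box: bystander: open cardboard box 120 x 140 mm, 60 mm high, on the right; leave alone; origin at the middle of its underside
- brush: bystander: brush lying on the left of the bench; leave alone

How it is judged:
On the way, in this order (a step that is already met when the one before it is completed fails the run):
1. the pot stands in the working ring, let go, with the boom still home (horizontal distance between pot and work_ring below 0.009 m and contact force between the fingers and pot below 0.1 N and linear speed of pot below 0.02 m/s and value of joint boom below 0.012 m), for 0.2 s.
2. the lock button is squeezed with the boom still home (value of joint lock_button above 0.0045 m and value of joint boom below 0.012 m), for 0.02 s.
At the end, for the whole second after the job is handed in: The boom is held still by the fingers on its grip (more than 1 N) with the pointer within 5 mm of the rider along the scale; the pot stands upright and let go with its centre within 9 mm of the working ring's centre (y of pointer in the frame of rider_mark between -0.005 and 0.005 m and velocity of joint boom between -0.01 and 0.01 m/s and contact force between the fingers and boom above 1 N and horizontal distance between pot and work_ring below 0.009 m and contact force between the fingers and pot below 0.1 N and angle between pot's own z axis and vertical below 0.05 rad and linear speed of pot below 0.02 m/s); the arm keeps its last pose, push and grip.
It fails at once if the pot is lifted more than 5 mm off the pad (z of pot in the frame of station above 0.015 m).
It fails at once if the pot is tipped (angle between pot's own z axis and vertical above 0.2 rad).
It fails at once if the rider is shifted on the scale (distance of rider_mark from where it was at the start of the episode above 0.005 m).
It fails at once if another thing on the bench is pushed away (more than 30 mm) (distance of any of flux_tin, tape_roll, screwdriver, casing, meter, parts_box, brush from where it was at the start of the episode above 0.03 m).
It also fails if it takes over 48 s, if anything falls off the work surface, if the arm or the gripper's body presses on something with over 40 N, if the wrist force passes 120 N, or if a joint passes its speed limit or range.

### The arm

A 6-joint arm with a two-finger parallel gripper is mounted at the origin on the work surface. World frame = base frame: x ahead of the robot, y to its left, z up, the work surface at z = 0. Lengths are in m, angles in rad, forces in N, time in s.
With the tool pointing down it reaches from about 0.35 to 0.775 m from the base axis. Payload 5.5 kg.
Tool frame: the origin (TCP) lies at the very end of the fingers, on their centre line; the grasp point (between the pads) lies 19 mm behind it; x points along the fingers, y is the direction in which the jaws open and shut, and the axes are right-handed (so a half turn about x gives the same grasp; the last joint's range is limited). The gripper opens to 85 mm and grips with 20 to 120 N. Pads are 22 mm wide; open, the fingers measure 114 mm over their backs; the gripper's body (76 mm by 85 mm) begins 54 mm behind the grasp point. The pads swing forward as they close: fully open they stand 13 mm farther back than shut.
Start: joints at [1.093, 0.313, 0.046, 1.304, 0, 1.431], TCP at [0.191, 0.543, 0.231] pointing down, gripper open.
Joint ranges: [-2.76, 2.76], [-0.86, 1.69], [-1.03, 1.26], [-2.2, 2.34], [-1.47, 1.5], [-3.14, 3.14]. Speed limits (rad/s): [2.57, 2.57, 3.14, 3.14, 3.14, 3.14].

### API

Orientations are given as a unit quaternion [w, x, y, z].
In Python, from workcell import env gives the robot as it stands.
- The arm moves only by the tool drive_tool, never from a script. Its argument "plan" is a list that holds one entry, the list of rows, each a list of 7 numbers: the shift along the tool's x, y, z in cm, then the turn, a rotation vector about the tool's x, y, z in degrees, then the opening, from 0 (shut) to 1 (fully open). In form: [[[tx, ty, tz, wx, wy, wz, fingers], ...]]. A call has exactly 5 rows; each row shifts and turns the commanded pose from where the row before left it, along the tool's axes as they then stand; what a row does not reach is not made up. A row lasts 1/12 s, in which the tool goes at most 41.7 mm and 7.16 degrees, less where a joint would pass 70% of its speed; a pose out of reach is approached as far as the arm can. A call with a gripper value outside its range is refused whole. The fingers move at their own pace and stop on an object; "squeeze" is the grip in N (left out, the last holds). Time passes only in rows, so rows that do not move let the fingers close, or fill a call up. It gives the time, the measured TCP pose, the force and the opening at its end, in the units of the state.
- env.get_state(): the state, without advancing time (a new reading comes with each control period).
- env.read_camera(name): name is "scene" or "top"; returns the picture (480x640x3 uint8, red, green, blue); there is no depth.
- env.camera_model(name): a dict with "camera_matrix" (3x3 intrinsics, pixels), "camera_from_world" (4x4, takes a point from world to camera coordinates). Camera axes: x right, y down, z forward; pixel columns grow to the right and rows downward; lengths in m; the calibration is good to about 2 mm. A picture is of the moment at which its call begins. camera_model takes no time and is no camera call.
- env.hand_in(): hands the job in, once; it reports no verdict.
The state is a dict: "clock": time; "joint_pos": joint angles; "qvel": joint speeds; "tau": joint torques, N m; "tcp_pos": TCP position; "orientation": TCP orientation; "wrist_force": force on the tool from outside, world axes, zero at the start; "ft_torque": the same for the moment, N m; "finger_gap": finger opening in m.
Only numpy, scipy, OpenCV 4.12 (cv2) and the standard library are available. Lean on these libraries where they do the work, as an engineer would, in place of code of your own. Each camera call takes 0.05 s, during which the arm holds its last target.

## Working session

There is one attempt and no reset: what is moved stays moved. The work goes in short steps, Python scripts to look and compute and a tool call to move; the robot and the scene stay as the last step left them, time stands still between calls to the robot, and variables do not carry over. Pictures are saved under pics/ and viewed, and the job is handed in when it is done.

Besides the shell and the picture viewer there is one more tool, called after ">>>" as name(argument=value, ...), one argument or row to a line, values as JSON. drive_tool: Moves the arm, as the interface text tells. Its arguments: {"type":"object","properties":{"plan":{"type":"array","items":{"type":"array","items":{"type":"array","items":{"type":"number"}}}},"squeeze":{"type":"number"}},"required":["plan"]}

```bash
ls; mkdir -p pics; python3 - <<'E'
from workcell import env
import cv2,json
for n in("scene","top"):
    im=env.read_camera(n); cv2.imwrite(f"pics/{n}0.png",im[:,:,::-1])
    m=env.camera_model(n); print(n,m)
print(env.get_state())
E
```

```text
pics
scene {'camera_matrix': array([[440.1936523 ,   0.        , 313.7214951 ],
       [  0.        , 440.1936523 , 243.82183552],
       [  0.        ,   0.        ,   1.        ]]), 'camera_from_world': array([[ 0.81712915,  0.57612341,  0.01953881, -0.36910118],
       [ 0.38406917, -0.51883237, -0.76374331, -0.12829145],
       [-0.42987304,  0.63158117, -0.6452243 ,  1.50977809],
       [ 0.        ,  0.        ,  0.        ,  1.        ]])}
top {'camera_matrix': array([[526.89959785,   0.        , 327.42181152],
       [  0.        , 526.89959785, 230.54798815],
       [  0.        ,   0.        ,   1.        ]]), 'camera_from_world': array([[-1.88371088e-02, -9.99815659e-01, -3.71629463e-03,
        -5.22838966e-02],
       [-9.91841263e-01,  1.91553238e-02, -1.26031670e-01,
         5.27784353e-01],
       [ 1.26079624e-01,  1.31190208e-03, -9.92019258e-01,
         1.38328357e+00],
       [ 0.00000000e+00,  0.00000000e+00,  0.00000000e+00,
         1.00000000e+00]])}
{'clock': 0.1, 'joint_pos': array([1.09341868e+00, 3.13931466e-01, 4.50784178e-02, 1.30359114e+00,
       1.01509881e-05, 1.43119683e+00]), 'qvel': array([-1.23434376e-03, -3.20943438e-03,  6.04473206e-03,  9.13576277e-04,
        7.11188771e-04, -3.34049704e-05]), 'tau': array([ 3.28804708e-03, -4.81723845e+01,  2.99245101e+01,  1.27353371e-02,
       -7.84186864e-05, -4.86246137e-06]), 'tcp_pos': array([0.19034371, 0.54209601, 0.23048873]), 'orientation': array([ 0.69686559,  0.11830164,  0.69722621, -0.11940967]), 'wrist_force': array([-0.11827692, -0.39428827,  0.85339756]), 'ft_torque': array([-0.04448584,  0.01707355, -0.02030632]), 'finger_gap': 0.08529366819999336}
```

View pics/scene0.png

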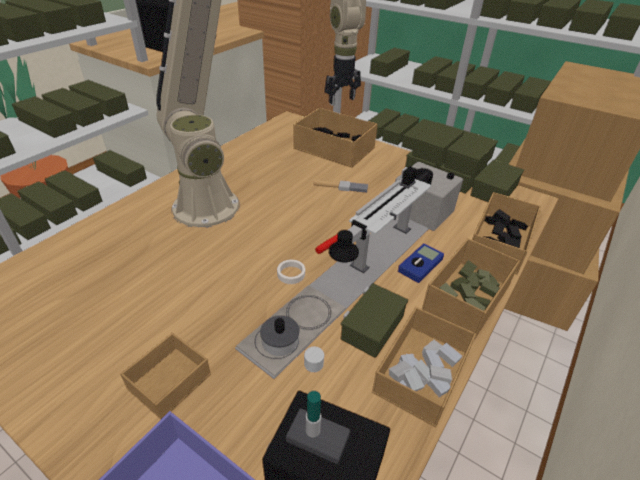

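View pics/top0.png

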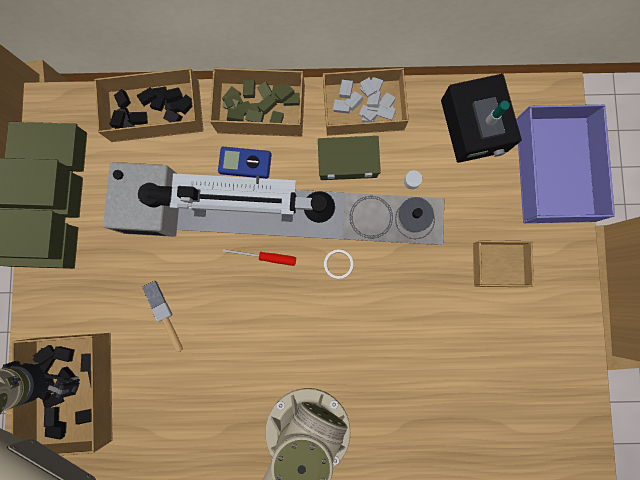

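The scene shows the station with its boom, the pot at about (417,217) in the top view and the working ring at about (371,216). Next I'll enlarge it.

```bash
python3 - <<'E'
import cv2
t=cv2.imread("pics/top0.png"); s=cv2.imread("pics/scene0.png")
def c(im,x,y,w,h,k,n): cv2.imwrite(n,cv2.resize(im[y:y+h,x:x+w],None,fx=k,fy=k,interpolation=cv2.INTER_CUBIC))
c(t,160,165,160,75,5,"pics/ta.png"); c(t,295,165,160,90,5,"pics/tb.png")
c(s,330,160,130,120,5,"pics/sa.png"); c(s,230,270,130,110,5,"pics/sb.png")
E
```

```text
(no output)
```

View pics/ta.png

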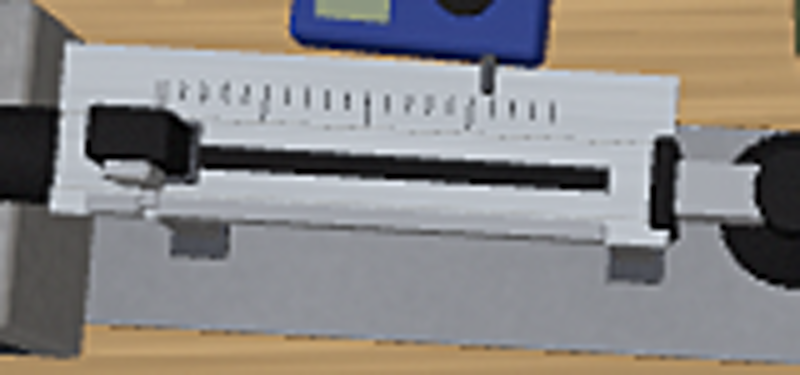

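View pics/tb.png

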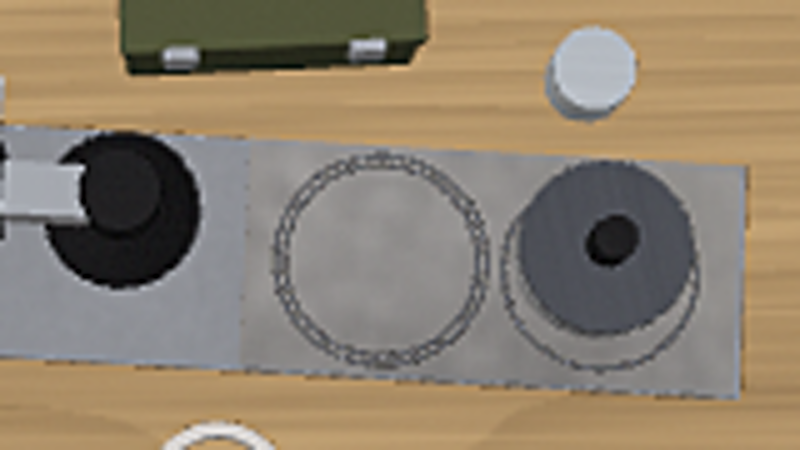

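View pics/sa.png

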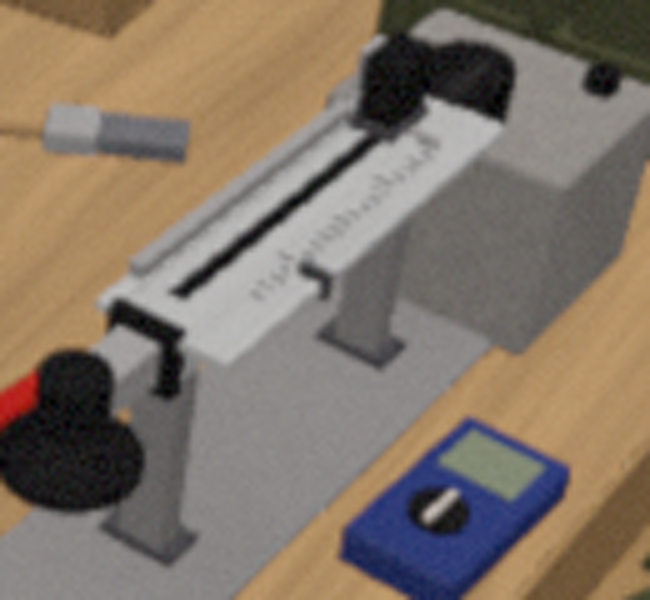

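View pics/sb.png

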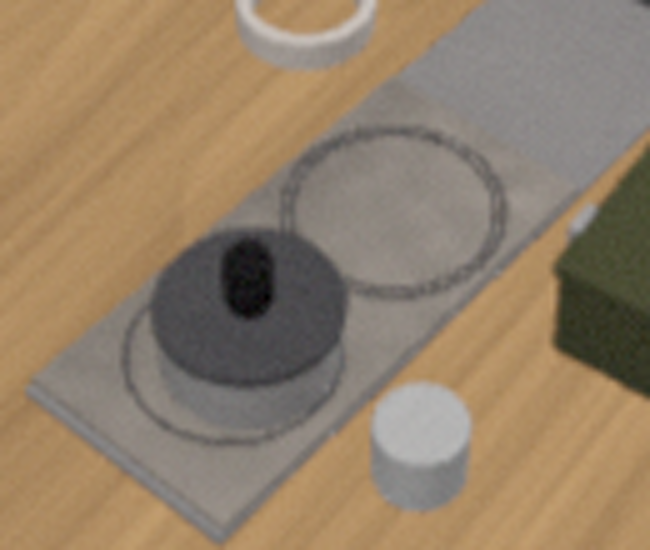

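```bash
cat > h.py <<'E'
import numpy as np
from workcell import env
M={n:env.camera_model(n) for n in("scene","top")}
def un(n,u,v,z):
    K=M[n]["camera_matrix"];T=M[n]["camera_from_world"];R=T[:3,:3];t=T[:3,3]
    d=R.T@np.linalg.inv(K)@np.array([u,v,1.]);c=-R.T@t
    return c+d*(z-c[2])/d[2]
def pj(n,p):
    K=M[n]["camera_matrix"];T=M[n]["camera_from_world"];q=K@(T[:3,:3]@np.array(p)+T[:3,3]);return q[:2]/q[2]
def ta(x,y,z):return un("top",160+x/5,165+y/5,z)
def tb(x,y,z):return un("top",295+x/5,165+y/5,z)
def sa(x,y,z):return un("scene",330+x/5,160+y/5,z)
def sb(x,y,z):return un("scene",230+x/5,270+y/5,z)
E
python3 - <<'E'
from h import *
np.set_printoptions(precision=4,suppress=True)
P=lambda n,p:print(n,p[:2])
P("ring T",tb(381.5,260,.01));P("ring S",sb(394,211,.01))
P("park T",tb(600,265,.01))
P("lid T",tb(608,247,.052));P("lid S",sb(249,306,.052))
a=tb(747,167,.01);b=tb(738,398,.01);P("endfar",a);P("endnear",b);print(np.linalg.norm(a-b))
P("endnear S",sb(30,385,.01));P("endfar S",sb(222,528,.01))
c=tb(249,140,.01);d=tb(241,362,.01);P("padfar",c);P("padnear",d)
n1=ta(90,322,.006);print("near edge dir",np.arctan2(*(n1-b)[[1,0]]),"far",np.arctan2(*(tb(0,125,.006)-a)[[1,0]]))
print("ends dir",np.arctan2(*(a-b)[[1,0]]))
# sleeve corner / ledge
P("ledge far left",ta(65,42,.186));P("ledge far right",ta(680,77,.186))
P("griptop T",ta(136,120,.235));P("rider",ta(487,80,.19));
E
```

```text
ring T [ 0.5648 -0.1833]
ring S [ 0.5663 -0.185 ]
park T [ 0.5597 -0.3029]
lid T [ 0.563  -0.3005]
lid S [ 0.566  -0.3032]
endfar [ 0.6126 -0.3859]
endnear [ 0.4851 -0.375 ]
0.1280145654228255
endnear S [ 0.489  -0.3767]
endfar S [ 0.613  -0.3837]
padfar [ 0.6331 -0.1122]
padnear [ 0.51  -0.105]
near edge dir 1.493181888477112 far 1.4921019804624553
ends dir -0.08502109560343808
ledge far left [0.6546 0.3104]
ledge far right [0.6314 0.0114]
griptop T [0.6049 0.262 ]
rider [0.6308 0.1045]
```

```bash
cat >> h.py <<'E'
from scipy.spatial.transform import Rotation as Ro
np.set_printoptions(precision=4,suppress=True)
th=-0.0785
X=np.array([np.cos(th),np.sin(th),0]);Y=np.array([-np.sin(th),np.cos(th),0]);Z=np.array([0,0,1.])
ring=np.array([.5655,-.184,.01]); O=ring+.2*Y; O[2]=0
def st(p): d=np.array(p)-O; return np.array([d@X,d@Y,d[2]])
def wo(x,y,z): return O+x*X+y*Y+z*Z
def tool(): 
    s=env.get_state(); return s,Ro.from_quat(s["orientation"],scalar_first=True)
def go(target,s_y=None):
    """print tool-frame shift (cm) & rot vec to target pos, tool y = s_y*station x, tool x down"""
    s,R=tool(); A=R.as_matrix()
    if s_y is None: s_y=1 if A[:,1]@X>0 else -1
    G=np.column_stack([-Z,s_y*X,np.cross(-Z,s_y*X)])
    w=Ro.from_matrix(A.T@G).as_rotvec(degrees=True)
    d=np.array(target)-s["tcp_pos"]
    print("t",round(s["clock"],2),"tcp",s["tcp_pos"],"st",st(s["tcp_pos"]),"F",s["wrist_force"],"gap",round(s["finger_gap"],4))
    print("cm in current frame",A.T@d*100,"in goal frame",G.T@d*100,"rot",w)
E
python3 - <<'E'
from h import *
s,R=tool();print(R.as_matrix())
go([.5645,-.302,.30]);go([.5645,-.302,.30],1);go([.5645,-.302,.30],-1)
print("nozzle",st(tb(122,210,.122)),"grip",st(ta(136,118,.235)),"rider",st(ta(487,88,.19)),"pot",st(tb(608,247,.052)),st(sb(249,306,.052)))
for n,p in [("top",wo(0,.25,.235))]: pass
for y in (.23,.24,.25,.26):
  print(y,(pj("top",wo(-.013,y-.02,.235))-[160,165])*5,(pj("top",wo(.013,y+.02,.235))-[160,165])*5)
for e in(.15,.155,.16,.165): print(e,[(pj("top",wo(.045,y-e,.187))-[160,165])*5 for y in(.24,.25)])
E
```

```text
[[-0.0008  0.3314  0.9435]
 [-0.0015  0.9435 -0.3314]
 [-1.     -0.0016 -0.0002]]
t 0.1 tcp [0.1903 0.5421 0.2305] st [-0.4309  0.4944  0.2305] F [-0.1183 -0.3943  0.8534] gap 0.0853
cm in current frame [ -6.8566 -67.2519  63.2724] in goal frame [-6.9511 43.9198 81.2155] rot [75.1444  0.0496  0.0886]
t 0.1 tcp [0.1903 0.5421 0.2305] st [-0.4309  0.4944  0.2305] F [-0.1183 -0.3943  0.8534] gap 0.0853
cm in current frame [ -6.8566 -67.2519  63.2724] in goal frame [-6.9511 43.9198 81.2155] rot [75.1444  0.0496  0.0886]
t 0.1 tcp [0.1903 0.5421 0.2305] st [-0.4309  0.4944  0.2305] F [-0.1183 -0.3943  0.8534] gap 0.0853
cm in current frame [ -6.8566 -67.2519  63.2724] in goal frame [ -6.9511 -43.9198 -81.2155] rot [-104.8555   -0.0951    0.0532]
nozzle [-0.0006 -0.0589  0.122 ] grip [0.0052 0.2478 0.235 ] rider [0.0386 0.0924 0.19  ] pot [ 0.0067 -0.3163  0.052 ] [ 0.0099 -0.3188  0.052 ]
0.23 [213.2552 161.105 ] [132.799  101.3299]
0.24 [191.832  159.8575] [111.4479 100.0916]
0.25 [170.4127 158.6102] [90.1007 98.8535]
0.26 [148.9974 157.3631] [68.7574 97.6156]
0.15 [array([493.8841,  76.6562]), array([473.3342,  75.4683])]
0.155 [array([504.1603,  77.2502]), array([483.6087,  76.0622])]
0.16 [array([514.4375,  77.8443]), array([493.8841,  76.6562])]
0.165 [array([524.7156,  78.4384]), array([504.1603,  77.2502])]
```

>>> drive_tool(
  plan=[
    [[-1.4,0,1,7,0,0,1],[-1.4,0,1.5,7,0,0,1],[-1.4,0,2,7,0,0,1],[-1.4,0,2,7,0,0,1],[-1.4,0,2,7,0,0,1]],
  ],
)

```text
clock: 0.52
tcp_pos: [0.2595, 0.4934, 0.3012]
orientation: [0.628, 0.324, 0.628, -0.325]
wrist_force: [-0.0, 0.2, -0.8]
finger_gap: 0.0857
```

>>> drive_tool(
  plan=[
    [[0,0,2.5,7,0,0,1],[0,0,3,7,0,0,1],[0,0,3,7,0,0,1],[0,0,3,7,0,0,1],[0,0,3,7,0,0,1]],
  ],
)

```text
clock: 0.93
tcp_pos: [0.3111, 0.3593, 0.3006]
orientation: [0.501, 0.499, 0.501, -0.499]
wrist_force: [0.3, 0.9, 1.3]
finger_gap: 0.0853
```

```bash
python3 -c "
from h import *
go(wo(.0083,-.3175,.30))"
```

```text
t 0.93 tcp [0.3111 0.3593 0.3006] st [-0.2962  0.3216  0.3006] F [0.3324 0.8772 1.2995] gap 0.0853
cm in current frame [ 0.0923 25.0146 66.23  ] in goal frame [ 0.0635 30.4479 63.9146] rot [4.7812 0.0355 0.0238]
```

>>> drive_tool(
  plan=[
    [[0,1,3,4.8,0,0,1],[0,1.2,3.5,0,0,0,1],[0,1.2,3.5,0,0,0,1],[0,1.2,3.5,0,0,0,1],[0,1.2,3.5,0,0,0,1]],
  ],
)

```text
clock: 1.35
tcp_pos: [0.3583, 0.186, 0.3011]
orientation: [-0.482, -0.518, -0.482, 0.518]
wrist_force: [1.1, 0.3, 0.0]
finger_gap: 0.0854
```

>>> drive_tool(
  plan=[
    [[0,1.5,3.5,0,0,0,1],[0,1.5,3.5,0,0,0,1],[0,1.5,3.5,0,0,0,1],[0,1.5,3.5,0,0,0,1],[0,1.5,3.5,0,0,0,1]],
  ],
)

```text
clock: 1.77
tcp_pos: [0.4207, 0.0058, 0.3012]
orientation: [0.481, 0.518, 0.482, -0.518]
wrist_force: [1.8, 0.9, -0.4]
finger_gap: 0.0851
```

>>> drive_tool(
  plan=[
    [[0,1.8,3.2,0,0,0,1],[0,1.8,3.2,0,0,0,1],[0,1.8,3.2,0,0,0,1],[0,1.8,3.2,0,0,0,1],[0,1.8,3,0,0,0,1]],
  ],
)

```text
clock: 2.18
tcp_pos: [0.4992, -0.1585, 0.3008]
orientation: [-0.481, -0.518, -0.482, 0.518]
wrist_force: [0.4, 0.4, 1.0]
finger_gap: 0.0857
```

```bash
python3 -c "
from h import *
go(wo(.0083,-.3175,.30))"
```

```text
t 2.18 tcp [ 0.4992 -0.1585  0.3008] st [-0.068  -0.1798  0.3008] F [0.4032 0.3857 1.0063] gap 0.0857
cm in current frame [ 0.0762  7.5631 13.8138] in goal frame [ 0.0846  7.6348 13.7742] rot [ 0.2981 -0.0171  0.0318]
```

>>> drive_tool(
  plan=[
    [[0,1.6,3,0.3,0,0,1],[0,1.6,3,0,0,0,1],[0,1.6,3,0,0,0,1],[0,1.5,2.6,0,0,0,1],[0,0.9,1.9,0,0,0,1]],
  ],
)

```text
clock: 2.6
tcp_pos: [0.5611, -0.2992, 0.2998]
orientation: [-0.479, -0.519, -0.48, 0.52]
wrist_force: [-0.6, 0.5, -0.9]
finger_gap: 0.0854
```

>>> drive_tool(
  plan=[
    [[2,0,0,0,0,0,1],[2.5,0,0,0,0,0,1],[3,0,0,0,0,0,1],[2.5,0,0,0,0,0,1],[0,0,0,0,0,0,1]],
  ],
)

```text
clock: 3.02
tcp_pos: [0.5575, -0.2946, 0.1946]
orientation: [-0.476, -0.518, -0.484, 0.52]
wrist_force: [-0.2, 0.6, -0.5]
finger_gap: 0.0853
```

```bash
python3 - <<'E'
from h import *
import cv2
go(wo(.0083,-.3175,.056))
for n,x,y in(("scene",200,230),("top",350,150)):
    im=env.read_camera(n)[y:y+150,x:x+160,::-1]; cv2.imwrite(f"pics/{n}1.png",cv2.resize(im,None,fx=4,fy=4,interpolation=cv2.INTER_CUBIC))
E
```

```text
t 3.02 tcp [ 0.5575 -0.2946  0.1946] st [ 0.0007 -0.3109  0.1946] F [-0.233   0.6247 -0.4886] gap 0.0853
cm in current frame [13.8515  0.8916  0.7402] in goal frame [13.8634  0.7599  0.6599] rot [ 0.0277 -0.3301  0.5458]
```

View pics/scene1.png

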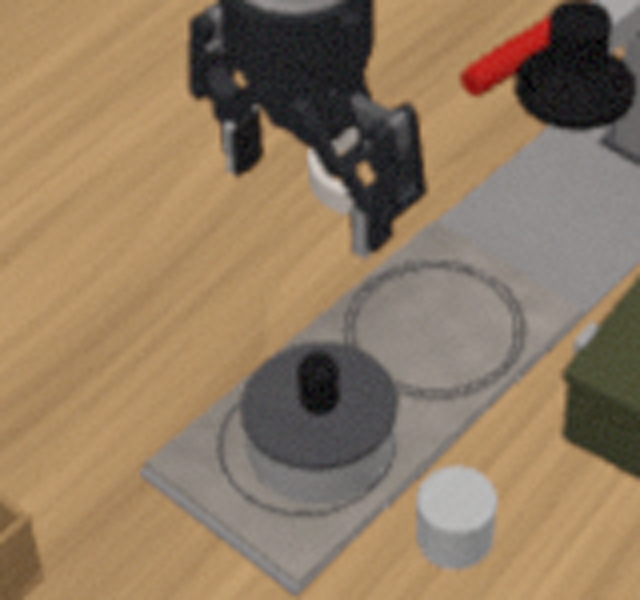

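View pics/top1.png

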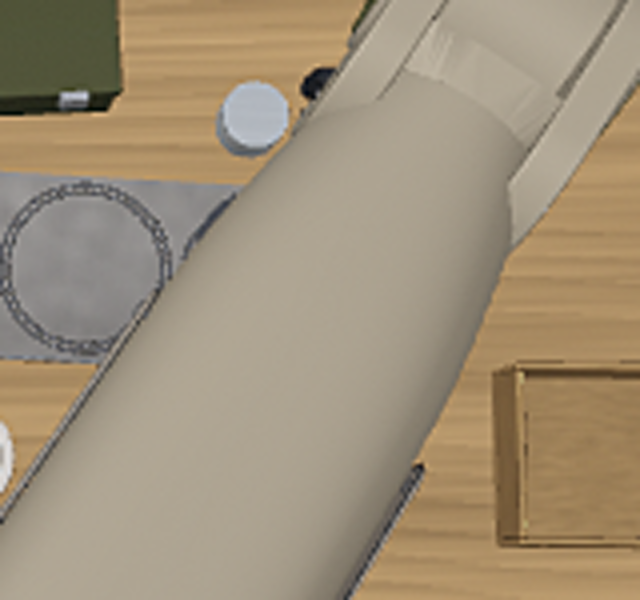

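The scene view shows the gripper above the pot, with the knob at about (318,382) in the crop and the fingers on either side of it in x. The arm blocks the top view. I'll align and go down.

>>> drive_tool(
  plan=[
    [[1,0.3,0.3,0,-0.3,0.5,1],[2.5,0.3,0.3,0,0,0,1],[2.5,0.1,0,0,0,0,1],[2,0,0,0,0,0,1],[1,0,0,0,0,0,1]],
  ],
)

```text
clock: 3.53
tcp_pos: [0.5679, -0.3037, 0.1111]
orientation: [0.484, 0.52, 0.477, -0.518]
wrist_force: [-0.9, 0.6, 0.1]
finger_gap: 0.0855
```

```bash
python3 - <<'E'
from h import *
import cv2
go(wo(.0083,-.3175,.056))
n,x,y="scene",220,260
im=env.read_camera(n)[y:y+110,x:x+110,::-1]; cv2.imwrite(f"pics/{n}2.png",cv2.resize(im,None,fx=5,fy=5,interpolation=cv2.INTER_CUBIC))
E
```

```text
t 3.53 tcp [ 0.5679 -0.3037  0.1111] st [ 0.0118 -0.3191  0.1111] F [-0.8506  0.5684  0.0661] gap 0.0855
cm in current frame [ 5.5063 -0.4002 -0.1886] in goal frame [ 5.5106 -0.3516 -0.1596] rot [ 0.0478  0.2986 -0.5065]
```

View pics/scene2.png

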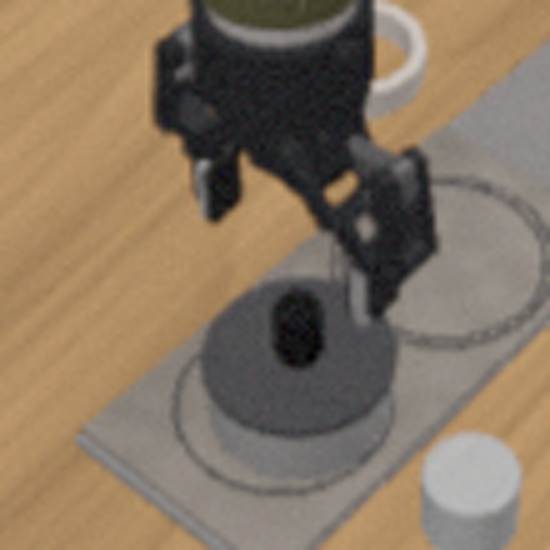

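>>> drive_tool(
  plan=[
    [[0,-0.3,-0.1,0,0.3,-0.5,1],[1.5,0,0,0,0,0,1],[2,0,0,0,0,0,1],[1,0,0,0,0,0,1],[0,0,0,0,0,0,1]],
  ],
)

```text
clock: 4.0
tcp_pos: [0.5642, -0.3019, 0.0657]
orientation: [-0.479, -0.519, -0.481, 0.519]
wrist_force: [-0.6, 0.3, 0.9]
finger_gap: 0.0857
```

```bash
python3 - <<'E'
from h import *
import cv2
go(wo(.0083,-.3175,.057))
n,x,y="scene",220,260
im=env.read_camera(n)[y:y+110,x:x+110,::-1]; cv2.imwrite(f"pics/{n}3.png",cv2.resize(im,None,fx=5,fy=5,interpolation=cv2.INTER_CUBIC))
go(wo(.0083,-.3175,.057))
E
```

```text
t 4.0 tcp [ 0.5642 -0.3019  0.0657] st [ 0.008  -0.3177  0.0657] F [-0.5972  0.2583  0.9192] gap 0.0857
cm in current frame [ 0.8702  0.0348 -0.015 ] in goal frame [ 0.8703  0.0333 -0.016 ] rot [ 0.0447 -0.0643  0.0979]
t 4.05 tcp [ 0.5647 -0.3023  0.0668] st [ 0.0085 -0.318   0.0668] F [-0.7849  0.8223 -0.1529] gap 0.0853
cm in current frame [ 0.9757 -0.0157 -0.0456] in goal frame [ 0.9757 -0.0163 -0.046 ] rot [ 0.0449 -0.0248  0.0322]
```

View pics/scene3.png

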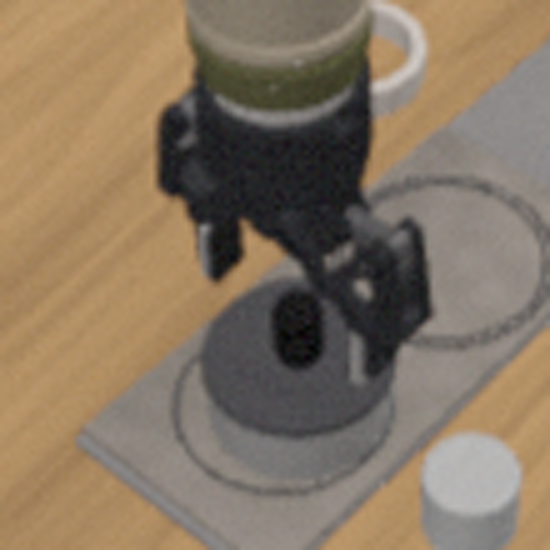

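Knob sits between the two fingers (knob at (297,330), fingers at (220,250) and (370,360)). I'll go down 9 mm and close.

>>> drive_tool(
  plan=[
    [[0.9,0,0,0,0,0,1],[0,0,0,0,0,0,0.6],[0,0,0,0,0,0,0],[0,0,0,0,0,0,0],[0,0,0,0,0,0,0]],
  ],
  squeeze=25,
)

```text
clock: 4.47
tcp_pos: [0.5651, -0.3025, 0.0579]
orientation: [0.48, 0.519, 0.48, -0.519]
wrist_force: [0.3, 0.2, -0.0]
finger_gap: 0.039
```

>>> drive_tool(
  plan=[
    [[0,0,0,0,0,0,0],[0,0,0,0,0,0,0],[0,0,0,0,0,0,0],[0,0,0,0,0,0,0],[0,0,0,0,0,0,0]],
  ],
)

```text
clock: 4.88
tcp_pos: [0.5644, -0.3024, 0.0577]
orientation: [-0.48, -0.519, -0.48, 0.519]
wrist_force: [-5.4, 0.6, 5.4]
finger_gap: 0.0232
```

```bash
python3 - <<'E'
from h import *
import cv2
go(wo(.0,-.2,.057))
n,x,y="scene",220,260
im=env.read_camera(n)[y:y+110,x:x+110,::-1]; cv2.imwrite(f"pics/{n}4.png",cv2.resize(im,None,fx=5,fy=5,interpolation=cv2.INTER_CUBIC))
E
```

```text
t 4.88 tcp [ 0.5644 -0.3024  0.0577] st [ 0.0082 -0.3181  0.0577] F [-5.4046  0.6094  5.4277] gap 0.0232
cm in current frame [  0.0723  -0.8136 -11.8134] in goal frame [  0.0748  -0.8202 -11.813 ] rot [0.0318 0.0138 0.0237]
```

View pics/scene4.png

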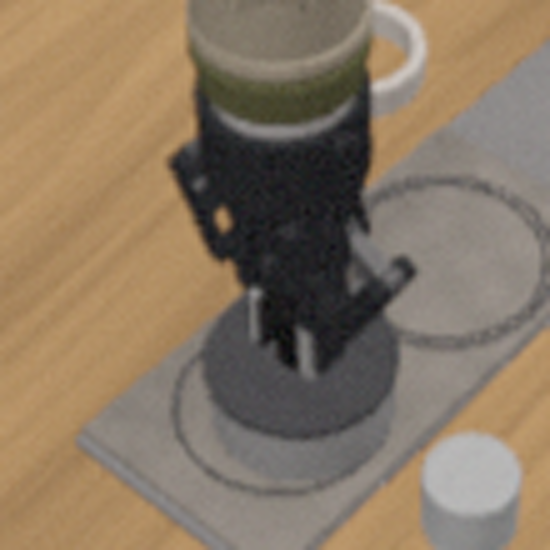

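Gap 23 mm on the 24 mm knob, so it's held. I'll slide 11.75 cm along -z at constant height.

>>> drive_tool(
  plan=[
    [[0,0,-0.2,0,0,0,0],[0,-0.05,-0.5,0,0,0,0],[0,-0.05,-0.8,0,0,0,0],[0,-0.07,-1,0,0,0,0],[0,-0.08,-1,0,0,0,0]],
  ],
)

```text
clock: 5.35
tcp_pos: [0.5661, -0.268, 0.0578]
orientation: [0.481, 0.519, 0.479, -0.519]
wrist_force: [0.2, 0.1, -1.5]
finger_gap: 0.0231
```

>>> drive_tool(
  plan=[
    [[0,-0.08,-1,0,0,0,0],[0,-0.08,-1,0,0,0,0],[0,-0.08,-1,0,0,0,0],[0,-0.08,-1,0,0,0,0],[0,-0.08,-1,0,0,0,0]],
  ],
)

```text
clock: 5.77
tcp_pos: [0.5658, -0.2175, 0.0582]
orientation: [-0.481, -0.519, -0.479, 0.519]
wrist_force: [1.0, -2.6, -4.0]
finger_gap: 0.023
```

>>> drive_tool(
  plan=[
    [[0,-0.05,-1,0,0,0,0],[0,-0.05,-0.8,0,0,0,0],[0,-0.05,-0.6,0,0,0,0],[0,-0.05,-0.5,0,0,0,0],[0,-0.05,-0.35,0,0,0,0]],
  ],
)

```text
clock: 6.18
tcp_pos: [0.5656, -0.1844, 0.058]
orientation: [-0.481, -0.519, -0.479, 0.519]
wrist_force: [1.0, -4.1, -2.3]
finger_gap: 0.0229
```

```bash
python3 - <<'E'
from h import *
import cv2
go([.5655,-.1847,.0577])
for n,x,y in(("scene",250,230),("top",330,170)):
    im=env.read_camera(n)[y:y+110,x:x+130,::-1]; cv2.imwrite(f"pics/{n}5.png",cv2.resize(im,None,fx=5,fy=5,interpolation=cv2.INTER_CUBIC))
go([.5655,-.1847,.0577])
E
```

```text
t 6.18 tcp [ 0.5656 -0.1844  0.058 ] st [ 0.0001 -0.2004  0.058 ] F [ 0.9921 -4.1152 -2.2909] gap 0.0229
cm in current frame [ 0.0272 -0.0078  0.0306] in goal frame [ 0.0272 -0.0077  0.0307] rot [ 0.0603  0.0925 -0.0852]
t 6.28 tcp [ 0.5654 -0.1834  0.0577] st [-0.0001 -0.1994  0.0577] F [ 0.0123 -1.6513  4.9468] gap 0.023
cm in current frame [0.0019 0.019  0.1287] in goal frame [0.002  0.0192 0.1287] rot [ 0.1038 -0.044  -0.0617]
```

View pics/scene5.png

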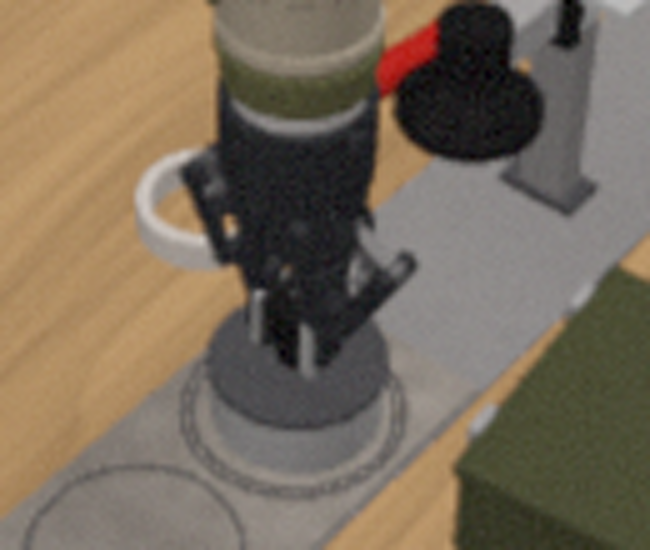

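View pics/top5.png

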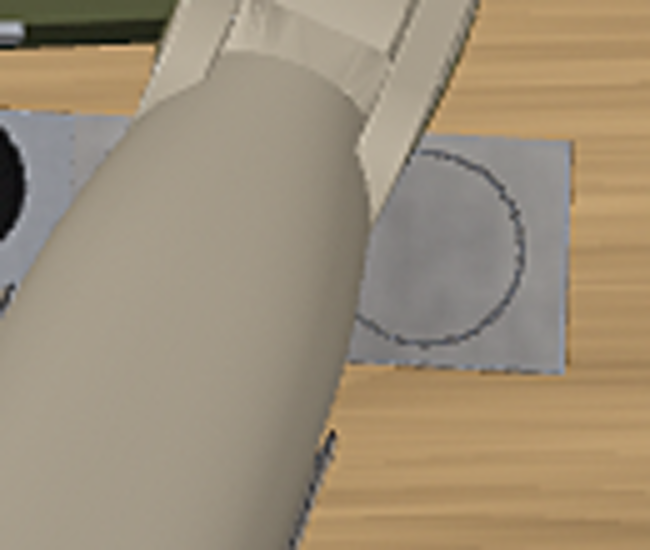

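```bash
python3 - <<'E'
from h import *
p=un("scene",250+298.5/5,230+357/5,.052);print("lid",p,st(p))
# predicted extremes of lid for pot at ring centre / and ring outline
a=np.linspace(0,2*np.pi,361)
def ext(c,r,z):
    q=np.array([pj("scene",c+r*np.cos(t)*X+r*np.sin(t)*Y+(z-c[2])*Z) for t in a]);q=(q-[250,230])*5
    return q[:,0].min(),q[:,0].max(),q[:,1].min(),q[:,1].max()
print("ring",ext(ring,.058,.01));print("lid@ring",ext(ring,.047,.052))
E
```

```text
lid [ 0.5681 -0.1845  0.052 ] [ 0.0026 -0.2003  0.052 ]
ring (np.float64(182.15805995782716), np.float64(405.4910813527093), np.float64(327.09711122368844), np.float64(497.732296659849))
lid@ring (np.float64(202.2140285605758), np.float64(387.5376280435012), np.float64(287.3550434984898), np.float64(425.3824419367339))
```

The pot sits in the double ring: lid spans 207–390 and ring spans 180–407 in the crop, about 2–3 mm off centre. I'll release it and rise.

>>> drive_tool(
  plan=[
    [[0,0,0,0,0,0,0.4],[0,0,0,0,0,0,0.5],[0,0,0,0,0,0,0.7],[0,0,0,0,0,0,1],[0,0,0,0,0,0,1]],
  ],
)

```text
clock: 6.7
tcp_pos: [0.5644, -0.184, 0.0567]
orientation: [-0.48, -0.519, -0.481, 0.519]
wrist_force: [0.0, 0.4, 0.8]
finger_gap: 0.0767
```

>>> drive_tool(
  plan=[
    [[0,0,0,0,0,0,1],[0,0,0,0,0,0,1],[-0.5,0,0,0,0,0,1],[-1,0,0,0,0,0,1],[-2,0,0,0,0,0,1]],
  ],
)

```text
clock: 7.12
tcp_pos: [0.5635, -0.1838, 0.0912]
orientation: [-0.479, -0.519, -0.482, 0.52]
wrist_force: [0.2, -0.1, -0.1]
finger_gap: 0.0849
```

>>> drive_tool(
  plan=[
    [[-3,0,0,0,0,0,1],[-4,0,0,0,0,0,1],[-4,0,0,0,0,0,1],[-4,-1,0,0,0,0,1],[-4,-2,0,0,0,0,1]],
  ],
)

```text
clock: 7.53
tcp_pos: [0.5372, -0.1824, 0.2828]
orientation: [0.481, 0.519, 0.479, -0.518]
wrist_force: [0.3, -0.4, 1.1]
finger_gap: 0.0855
```

>>> drive_tool(
  plan=[
    [[-3.5,-2,-1,0,0,0,1],[-1,-3,-2,0,0,0,1],[0,-2,-3.5,0,0,0,1],[0,-1,-4,0,0,0,1],[0,0,-4,0,0,0,1]],
  ],
)

```text
clock: 7.95
tcp_pos: [0.4657, -0.0305, 0.327]
orientation: [0.48, 0.52, 0.479, -0.519]
wrist_force: [1.3, 0.6, -0.5]
finger_gap: 0.0858
```

```bash
python3 - <<'E'
from h import *
import cv2
go(wo(-.001,.25,.3))
for n,x,y in(("scene",250,230),("top",320,170)):
    im=env.read_camera(n)[y:y+110,x:x+130,::-1]; cv2.imwrite(f"pics/{n}6.png",cv2.resize(im,None,fx=5,fy=5,interpolation=cv2.INTER_CUBIC))
E
```

```text
t 7.95 tcp [ 0.4657 -0.0305  0.327 ] st [-0.1115 -0.0548  0.327 ] F [ 1.3156  0.5907 -0.4534] gap 0.0858
cm in current frame [  2.7156  10.9785 -30.5083] in goal frame [  2.6974  11.0487 -30.4846] rot [-0.1177  0.0239 -0.1609]
```

View pics/scene6.png

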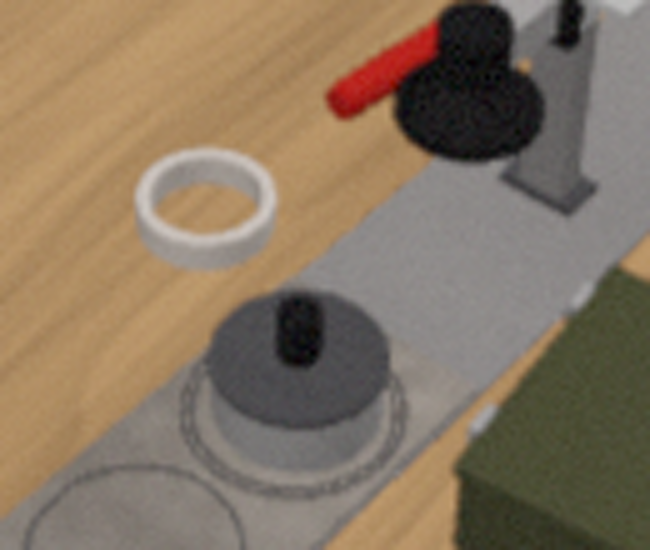

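View pics/top6.png

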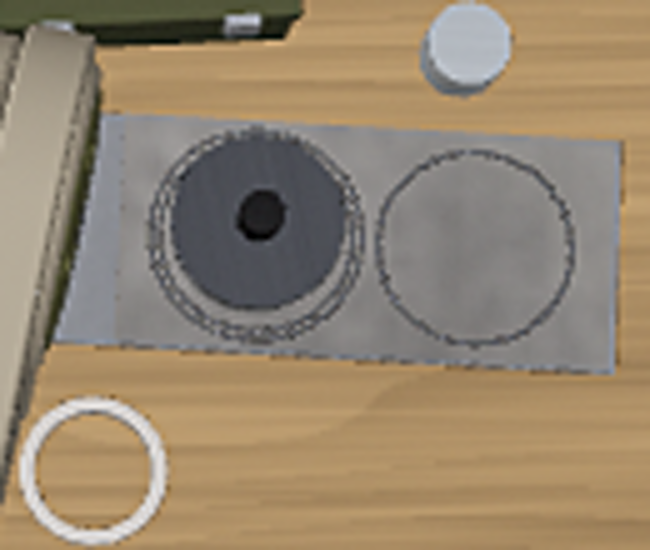

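```bash
python3 - <<'E'
from h import *
t=lambda x,y,z:un("top",320+x/5,170+y/5,z)
s=lambda x,y,z:un("scene",250+x/5,230+y/5,z)
print(t(258.5,223,.052)-t(257,235,.01), s(299,359,.052)-s(293.5,413,.01))
print(st(t(258.5,223,.052)),st(t(257,235,.01)),st(s(299,359,.052)))
E
```

```text
[0.0001 0.0025 0.042 ] [0.0022 0.0008 0.042 ]
[-0.0009 -0.1971  0.052 ] [-0.0008 -0.1996  0.01  ] [ 0.0037 -0.2012  0.052 ]
```

Pot released, standing in the ring about 2–3 mm off centre in both views. Next I'll move to the grip.

>>> drive_tool(
  plan=[
    [[0,1,-3.5,0,0,0,1],[0,1,-3.8,0,0,0,1],[0,1,-3.8,0,0,0,1],[0,1.2,-3.8,0,0,0,1],[0,1.2,-3.8,0,0,0,1]],
  ],
)

```text
clock: 8.47
tcp_pos: [0.5368, 0.152, 0.3258]
orientation: [0.48, 0.52, 0.48, -0.519]
wrist_force: [1.5, -0.9, -0.5]
finger_gap: 0.0855
```

>>> drive_tool(
  plan=[
    [[0,1.2,-3.5,0,0,0,1],[0.5,1.2,-3,0,0,0,1],[1,1.2,-2.5,0,0,0,1],[0.7,1,-1.5,0,0,0,1],[0,0.5,-0.8,0,0,0,1]],
  ],
)

```text
clock: 8.88
tcp_pos: [0.5965, 0.2611, 0.3007]
orientation: [-0.48, -0.518, -0.481, 0.519]
wrist_force: [-0.5, -0.7, 0.1]
finger_gap: 0.0852
```

>>> drive_tool(
  plan=[
    [[0.5,0,0,0,0,0,1],[0.5,0,0,0,0,0,1],[0.5,0,0,0,0,0,1],[0,0,0,0,0,0,1],[0,0,0,0,0,0,1]],
  ],
)

```text
clock: 9.3
tcp_pos: [0.5954, 0.2584, 0.2878]
orientation: [-0.48, -0.519, -0.48, 0.519]
wrist_force: [0.4, 0.3, -1.1]
finger_gap: 0.085
```

```bash
python3 - <<'E'
from h import *
import cv2
go(wo(-.001,.25,.198))
for n,x,y in(("scene",320,120),("top",130,140)):
    im=env.read_camera(n)[y:y+110,x:x+140,::-1]; cv2.imwrite(f"pics/{n}7.png",cv2.resize(im,None,fx=5,fy=5,interpolation=cv2.INTER_CUBIC))
go(wo(-.001,.25,.198))
E
```

```text
t 9.3 tcp [0.5954 0.2584 0.2878] st [-0.0049  0.2434  0.2878] F [ 0.443   0.2895 -1.1036] gap 0.085
cm in current frame [ 8.9841  0.3872 -0.6599] in goal frame [ 8.9843  0.3858 -0.6584] rot [-0.0173  0.0086  0.0099]
t 9.4 tcp [0.5958 0.2588 0.2884] st [-0.0046  0.2438  0.2884] F [ 0.5912 -0.4546 -0.0485] gap 0.0853
cm in current frame [ 9.04    0.3476 -0.6192] in goal frame [ 9.0395  0.3553 -0.6221] rot [-0.0049 -0.0186 -0.0487]
```

View pics/scene7.png

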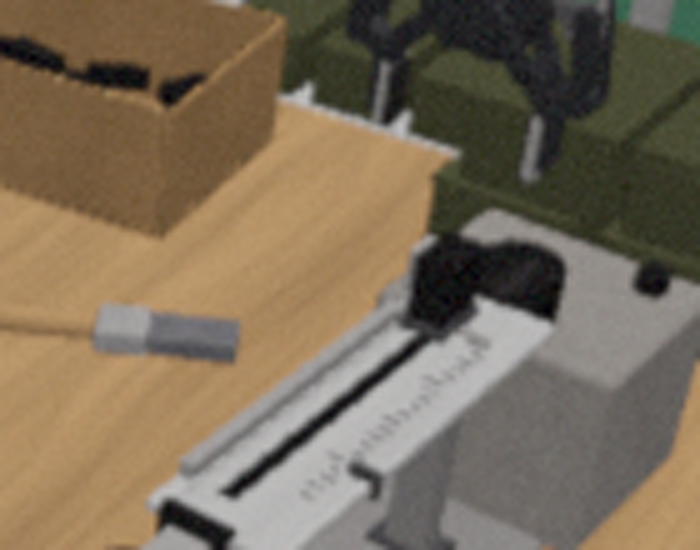

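View pics/top7.png

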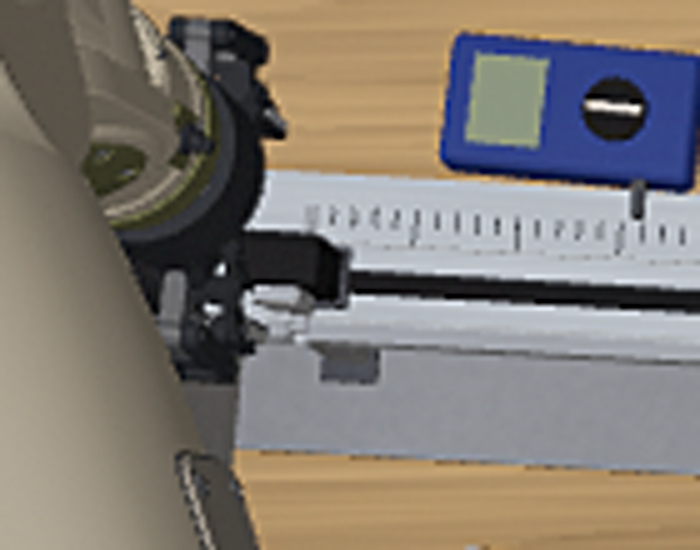

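```bash
python3 - <<'E'
from h import *
for y in(.245,.25):
  for dx,dy,z in [(-.013,-.02,.235),(.013,-.02,.235),(.013,.02,.235),(-.013,.02,.235),(-.013,-.02,.195),(.013,-.02,.195)]:
    p=wo(dx,y+dy,z); print(y,(dx,dy,z),"T(ta)",(pj("top",p)-[160,165])*5,"S(sa)",(pj("scene",p)-[330,160])*5)
  print("btn T",(pj("top",wo(-.021,y,.217))-[160,165])*5)
E
python3 - <<'E'
import cv2
t=cv2.imread("pics/top0.png"); s=cv2.imread("pics/scene0.png")
a=cv2.resize(t[175:215,170:225],None,fx=10,fy=10,interpolation=cv2.INTER_CUBIC)
b=cv2.resize(s[160:200,390:445],None,fx=10,fy=10,interpolation=cv2.INTER_CUBIC)
cv2.imwrite("pics/g.png",cv2.convertScaleAbs(cv2.vconcat([a[:300],b[:300]]),alpha=1.5,beta=20))
E
```

```text
0.245 (-0.013, -0.02, 0.235) T(ta) [181.1219 159.2338] S(sa) [360.9588  55.9122]
0.245 (0.013, -0.02, 0.235) T(ta) [186.1937 104.4267] S(sa) [400.7127  71.7437]
0.245 (0.013, 0.02, 0.235) T(ta) [100.7738  99.4725] S(sa) [435.9283  44.4901]
0.245 (-0.013, 0.02, 0.235) T(ta) [ 95.4761 154.2464] S(sa) [396.572   29.2171]
0.245 (-0.013, -0.02, 0.195) T(ta) [202.0248 175.0307] S(sa) [350.7288 115.573 ]
0.245 (0.013, -0.02, 0.195) T(ta) [206.8839 121.899 ] S(sa) [389.5759 131.6664]
btn T [146.907  180.6877]
0.25 (-0.013, -0.02, 0.235) T(ta) [170.4127 158.6102] S(sa) [365.4841  52.5202]
0.25 (0.013, -0.02, 0.235) T(ta) [175.5128 103.8072] S(sa) [405.1882  68.2801]
0.25 (0.013, 0.02, 0.235) T(ta) [90.1007 98.8535] S(sa) [440.2374  41.1552]
0.25 (-0.013, 0.02, 0.235) T(ta) [ 84.7748 153.6232] S(sa) [400.9308  25.9499]
0.25 (-0.013, -0.02, 0.195) T(ta) [191.6509 174.426 ] S(sa) [355.187  112.1109]
0.25 (0.013, -0.02, 0.195) T(ta) [196.5365 121.2982] S(sa) [393.9868 128.1328]
btn T [136.3467 180.0716]
```

View pics/g.png

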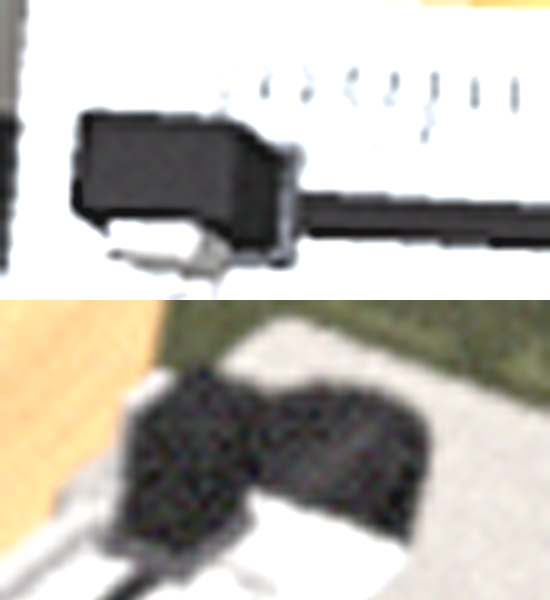

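```bash
python3 - <<'E'
from h import *
for z in(.18,.186): print(st(ta(200,158,z)),st(ta(608,180,z)))
for z in(.18,.186,.19): print("ledge",st(ta(65,42,z)),st(ta(680,77,z)))
print("scene slot",st(sa(372,140,.18)),st(sa(180,292,.18)))
print("0tick..",[st(ta(x,y,.186))[1] for x,y in((162,92),(264,105),(367,108),(468,115),(487,92))])
E
```

```text
[-0.0021  0.2306  0.18  ] [-0.0012  0.0319  0.18  ]
[-0.0032  0.2291  0.186 ] [-0.0023  0.0312  0.186 ]
ledge [0.0514 0.3018 0.18  ] [0.0517 0.0004 0.18  ]
ledge [0.0501 0.2999 0.186 ] [ 0.0504 -0.0001  0.186 ]
ledge [0.0492 0.2986 0.19  ] [ 0.0495 -0.0004  0.19  ]
scene slot [-0.0004  0.2323  0.18  ] [-0.001   0.0346  0.18  ]
0tick.. [np.float64(0.2504229159999583), np.float64(0.20041213639806119), np.float64(0.15040064790793697), np.float64(0.10123409290356673), np.float64(0.09290742847469542)]
```

Grip at station (-1.5, 250) mm, agreeing with the 0 tick. The rider reads about 0.1575 m. Going down over the grip.

>>> drive_tool(
  plan=[
    [[0,0.1,-0.3,0,0,0,1],[0.5,0.1,-0.3,0,0,0,1],[1,0,0,0,0,0,1],[1,0,0,0,0,0,1],[1,0,0,0,0,0,1]],
  ],
)

```text
clock: 9.82
tcp_pos: [0.5985, 0.2656, 0.252]
orientation: [0.48, 0.519, 0.48, -0.519]
wrist_force: [0.5, -0.1, -0.7]
finger_gap: 0.0855
```

>>> drive_tool(
  plan=[
    [[1.5,0,0,0,0,0,1],[1.5,0,0,0,0,0,1],[0.8,0,0,0,0,0,1],[0.4,0,0,0,0,0,1],[0,0,0,0,0,0,1]],
  ],
)

```text
clock: 10.23
tcp_pos: [0.5978, 0.2652, 0.2094]
orientation: [-0.48, -0.518, -0.481, 0.52]
wrist_force: [0.5, 0.5, 0.7]
finger_gap: 0.0854
```

```bash
python3 - <<'E'
from h import *
import cv2
go(wo(-.0025,.25,.198))
for n,x,y in(("scene",320,120),("top",130,140)):
    im=env.read_camera(n)[y:y+110,x:x+140,::-1]; cv2.imwrite(f"pics/{n}8.png",cv2.resize(im,None,fx=5,fy=5,interpolation=cv2.INTER_CUBIC))
go(wo(-.0025,.25,.198))
E
```

```text
t 10.23 tcp [0.5978 0.2652 0.2094] st [-0.003   0.2504  0.2094] F [0.5193 0.5275 0.701 ] gap 0.0854
cm in current frame [1.1429 0.054  0.0344] in goal frame [1.143  0.052  0.0351] rot [0.047  0.036  0.1031]
t 10.33 tcp [0.5986 0.2654 0.2111] st [-0.0023  0.2506  0.2111] F [-0.0337 -0.6227  0.514 ] gap 0.0853
cm in current frame [ 1.3139 -0.0258  0.0622] in goal frame [ 1.3139 -0.0248  0.0617] rot [ 0.0462 -0.0193 -0.0389]
```

View pics/scene8.png

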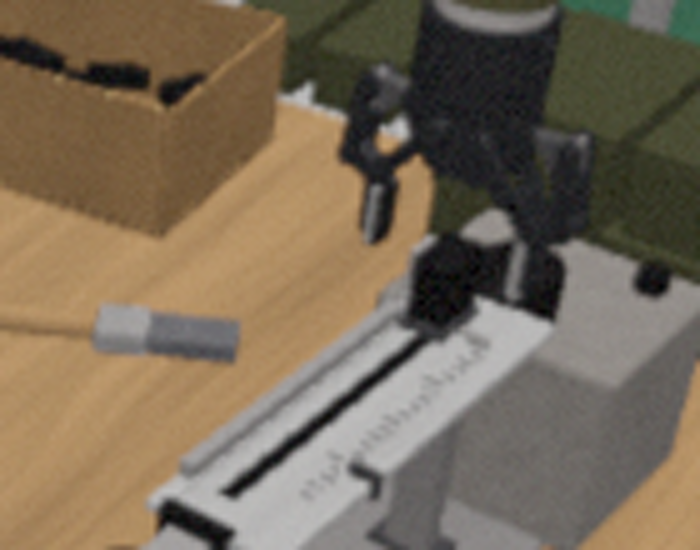

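The fingers stand either side of the grip. I'll go down the last 12.5 mm and squeeze at 40 N.

>>> drive_tool(
  plan=[
    [[0.7,0,0,0,0,0,1],[0.55,0,0,0,0,0,1],[0,0,0,0,0,0,0.6],[0,0,0,0,0,0,0],[0,0,0,0,0,0,0]],
  ],
  squeeze=40,
)

```text
clock: 10.75
tcp_pos: [0.5983, 0.2653, 0.1982]
orientation: [0.48, 0.519, 0.48, -0.519]
wrist_force: [-0.6, 0.6, -0.0]
finger_gap: 0.0512
```

>>> drive_tool(
  plan=[
    [[0,0,0,0,0,0,0],[0,0,0,0,0,0,0],[0,0,0,0,0,0,0],[0,0,0,0,0,0,0],[0,0,0,0,0,0,0]],
  ],
)

```text
clock: 11.17
tcp_pos: [0.5983, 0.2654, 0.1988]
orientation: [0.48, 0.519, 0.48, -0.519]
wrist_force: [1.0, -0.8, 4.9]
finger_gap: 0.0263
```

```bash
python3 - <<'E'
from h import *
import cv2
go(wo(-.0025,.25-.1575,.198))
n,x,y="scene",320,120
im=env.read_camera(n)[y:y+110,x:x+140,::-1]; cv2.imwrite(f"pics/{n}9.png",cv2.resize(im,None,fx=5,fy=5,interpolation=cv2.INTER_CUBIC))
go(wo(-.0025,.25-.1575,.198))
E
```

```text
t 11.17 tcp [0.5983 0.2654 0.1988] st [-0.0025  0.2506  0.1988] F [ 1.0152 -0.7663  4.8676] gap 0.0263
cm in current frame [ 0.0695 -0.0097 15.8057] in goal frame [ 0.0794  0.0033 15.8056] rot [ 0.0467 -0.0358 -0.0206]
t 11.22 tcp [0.5983 0.2654 0.1988] st [-0.0025  0.2506  0.1988] F [-0.7607 -0.3828  5.5344] gap 0.0258
cm in current frame [ 0.0702 -0.0119 15.8052] in goal frame [ 0.0799  0.0016 15.8051] rot [ 0.0489 -0.035  -0.0229]
```

View pics/scene9.png

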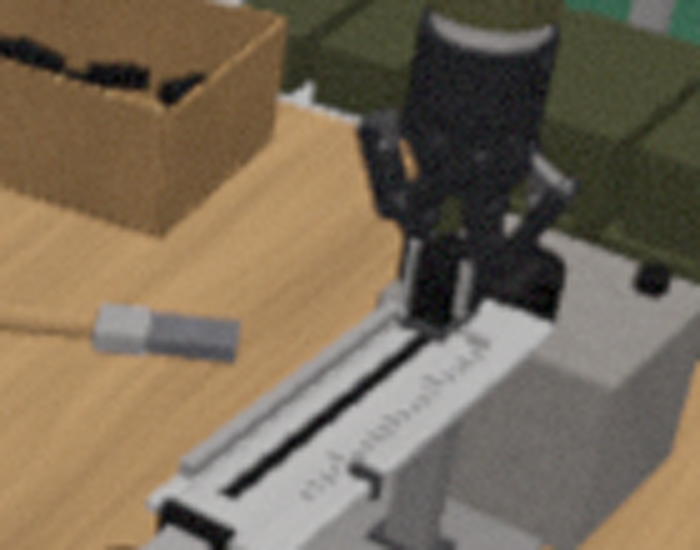

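Gap is about 26 mm, under the squeezed 28 mm, so the button is in. Drawing the boom out.

>>> drive_tool(
  plan=[
    [[0,0,0.3,0,0,0,0],[0,0,0.5,0,0,0,0],[0,0,0.8,0,0,0,0],[0,0,1,0,0,0,0],[0,0,1,0,0,0,0]],
  ],
)

```text
clock: 11.63
tcp_pos: [0.5957, 0.2305, 0.1988]
orientation: [0.48, 0.52, 0.481, -0.518]
wrist_force: [1.7, 4.9, 5.1]
finger_gap: 0.0259
```

>>> drive_tool(
  plan=[
    [[0,0,1,0,0,0,0],[0,0,1,0,0,0,0],[0,0,1,0,0,0,0],[0,0,1,0,0,0,0],[0,0,1,0,0,0,0]],
  ],
)

```text
clock: 12.05
tcp_pos: [0.5918, 0.1803, 0.1988]
orientation: [0.48, 0.52, 0.481, -0.518]
wrist_force: [1.7, 5.4, 5.8]
finger_gap: 0.026
```

>>> drive_tool(
  plan=[
    [[0,0,1,0,0,0,0],[0,0,1,0,0,0,0],[0,0,1,0,0,0,0],[0,0,0.8,0,0,0,0],[0,0,0.6,0,0,0,0]],
  ],
)

```text
clock: 12.47
tcp_pos: [0.5884, 0.1362, 0.1988]
orientation: [0.48, 0.52, 0.481, -0.518]
wrist_force: [1.2, 4.9, 5.8]
finger_gap: 0.0261
```

```bash
python3 - <<'E'
from h import *
import cv2
for n,x,y in(("scene",320,130),("top",180,140)):
    im=env.read_camera(n)[y:y+110,x:x+140,::-1]; cv2.imwrite(f"pics/{n}10.png",cv2.resize(im,None,fx=5,fy=5,interpolation=cv2.INTER_CUBIC))
go(wo(-.0025,.25-.1575,.1988))
E
```

```text
t 12.57 tcp [0.5884 0.1357 0.1988] st [-0.0023  0.1205  0.1988] F [0.6035 4.4702 5.1322] gap 0.0265
cm in current frame [-0.0055 -0.0261  2.8043] in goal frame [-0.0002 -0.0245  2.8043] rot [ 0.0337 -0.1073 -0.0482]
```

View pics/scene10.png

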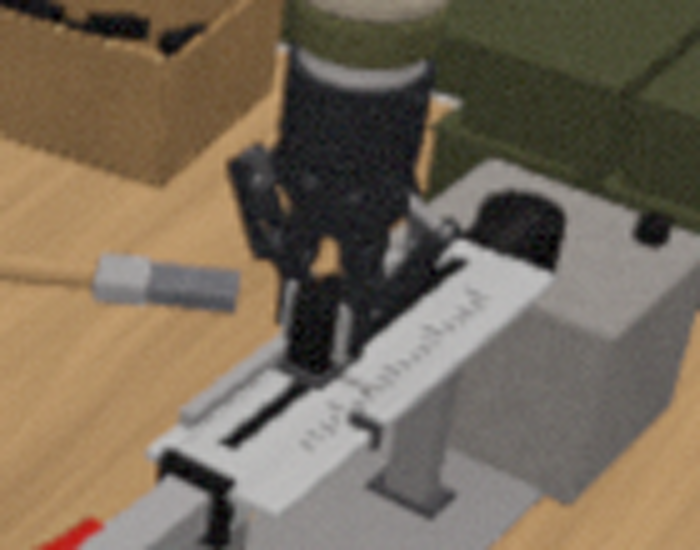

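View pics/top10.png

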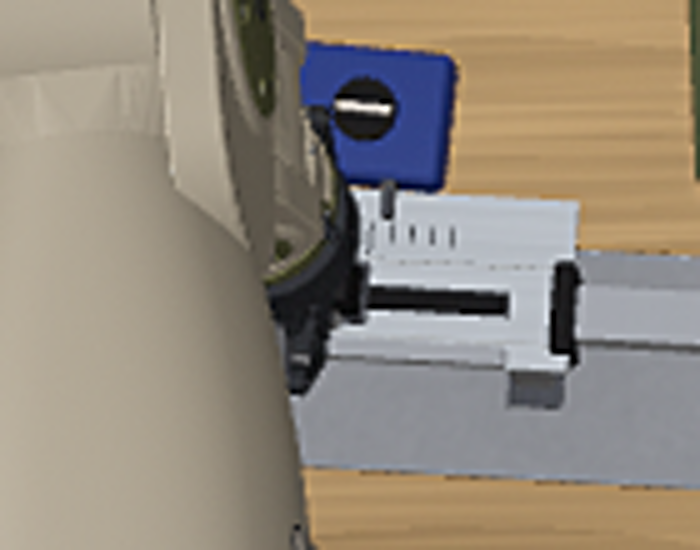

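The boom follows at about 130 mm. The rider at x≈388 in the top crop sits just short of the 160 tick (391), about 157.5. Drawing the remaining 28 mm.

>>> drive_tool(
  plan=[
    [[0,0,0.6,0,0,0,0],[0,0,0.7,0,0,0,0],[0,0,0.7,0,0,0,0],[0,0,0.5,0,0,0,0],[0,0,0.3,0,0,0,0]],
  ],
)

```text
clock: 12.98
tcp_pos: [0.5863, 0.1085, 0.1988]
orientation: [0.48, 0.52, 0.481, -0.518]
wrist_force: [1.1, 6.0, 5.7]
finger_gap: 0.0262
```

>>> drive_tool(
  plan=[
    [[0,0,0,0,0,0,0],[0,0,0,0,0,0,0],[0,0,0,0,0,0,0],[0,0,0,0,0,0,0],[0,0,0,0,0,0,0]],
  ],
)

```text
clock: 13.4
tcp_pos: [0.5863, 0.1088, 0.1988]
orientation: [0.48, 0.52, 0.481, -0.518]
wrist_force: [0.7, 4.7, 5.9]
finger_gap: 0.026
```

```bash
python3 - <<'E'
from h import *
import cv2
im=env.read_camera("scene")[:,:,::-1]; cv2.imwrite("pics/sfull11.png",im)
cv2.imwrite("pics/scene11.png",cv2.resize(im[180:240,350:430],None,fx=9,fy=9,interpolation=cv2.INTER_CUBIC))
im=env.read_camera("top")[:,:,::-1]
cv2.imwrite("pics/top11.png",cv2.resize(im[150:250,200:340],None,fx=5,fy=5,interpolation=cv2.INTER_CUBIC))
go(wo(-.0025,.25-.1575,.1988))
E
```

```text
t 13.5 tcp [0.5863 0.1088 0.1988] st [-0.0022  0.0935  0.1988] F [0.9755 3.9591 5.6649] gap 0.0259
cm in current frame [-0.0025 -0.0295  0.1031] in goal frame [-0.0023 -0.0294  0.1031] rot [ 0.0974 -0.1232 -0.0593]
```

View pics/scene11.png

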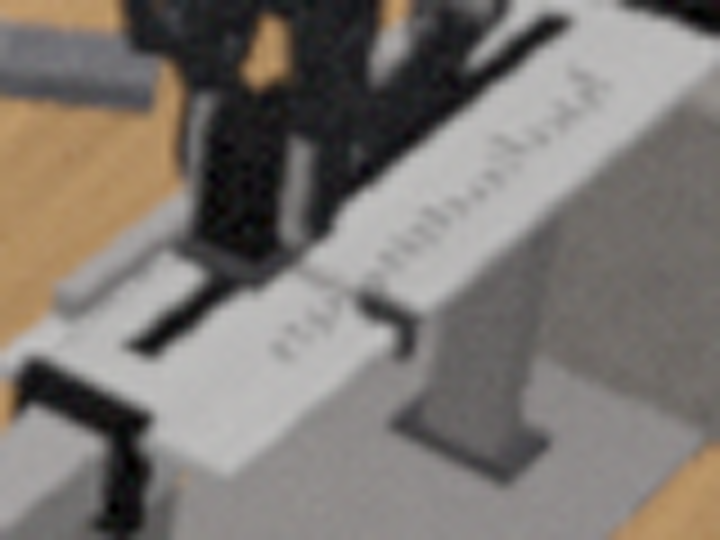

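View pics/top11.png

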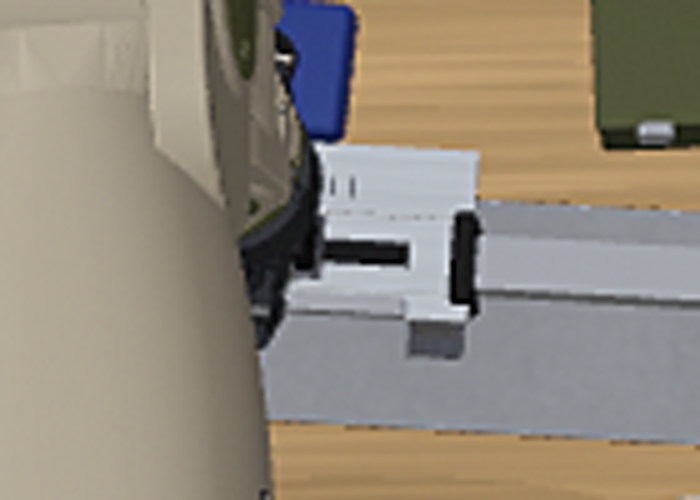

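View pics/sfull11.png

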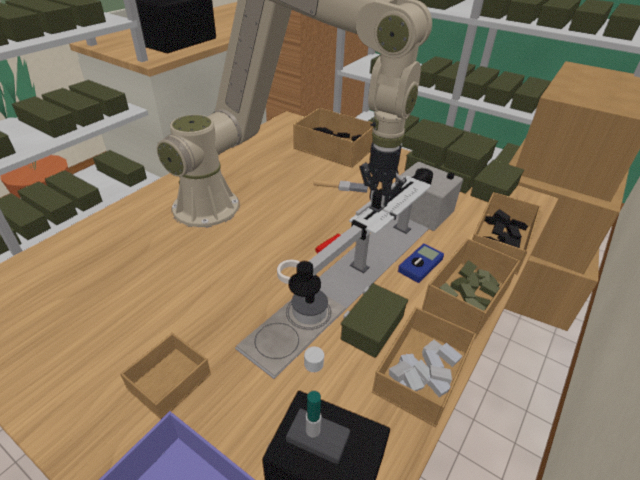

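```bash
python3 - <<'E'
from h import *
import cv2
im=cv2.imread("pics/sfull11.png")
cv2.imwrite("pics/z11.png",cv2.convertScaleAbs(cv2.resize(im[203:223,378:402],None,fx=25,fy=25,interpolation=cv2.INTER_CUBIC),alpha=1.3))
o=np.array([378,203])
for y in(.0885,.0905,.0925,.0945):
    print(y,[(((pj("scene",wo(x,y,.187)))-o+.5)*25).round(0) for x in(.016,.03,.04,.055)])
E
```

```text
0.0885 [array([130., 183.]), array([240., 233.]), array([319., 270.]), array([438., 324.])]
0.0905 [array([140., 175.]), array([250., 225.]), array([329., 261.]), array([448., 316.])]
0.0925 [array([150., 167.]), array([260., 217.]), array([339., 253.]), array([458., 308.])]
0.0945 [array([160., 159.]), array([270., 209.]), array([348., 245.]), array([468., 299.])]
```

View pics/z11.png

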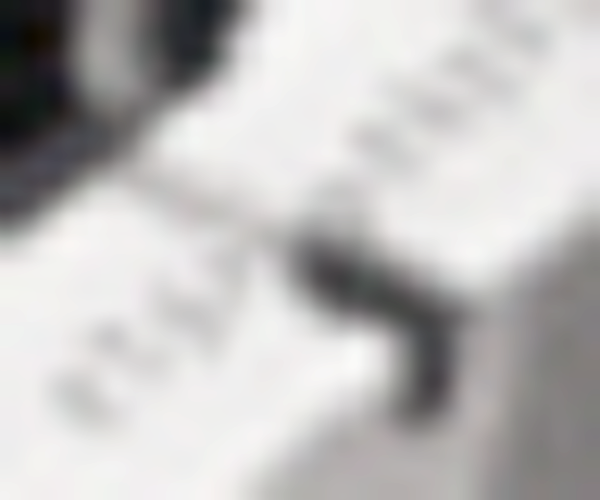

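The thin pointer line passes about (210,202) and the rider about (350,278) in this crop. That puts the pointer 1–2 mm short, so I'll advance 1.5 mm.

>>> drive_tool(
  plan=[
    [[0,0,0.1,0,0,0,0],[0,0,0.05,0,0,0,0],[0,0,0,0,0,0,0],[0,0,0,0,0,0,0],[0,0,0,0,0,0,0]],
  ],
)

```text
clock: 13.92
tcp_pos: [0.5862, 0.1074, 0.1988]
orientation: [0.48, 0.52, 0.481, -0.518]
wrist_force: [1.5, 4.4, 5.4]
finger_gap: 0.0266
```

>>> drive_tool(
  plan=[
    [[0,0,0,0,0,0,0],[0,0,0,0,0,0,0],[0,0,0,0,0,0,0],[0,0,0,0,0,0,0],[0,0,0,0,0,0,0]],
  ],
)

```text
clock: 14.33
tcp_pos: [0.5862, 0.1074, 0.1988]
orientation: [0.48, 0.52, 0.481, -0.518]
wrist_force: [0.8, 5.8, 5.6]
finger_gap: 0.026
```

```bash
python3 - <<'E'
from h import *
import cv2
im=env.read_camera("scene")[:,:,::-1]
a=cv2.convertScaleAbs(cv2.resize(im[203:223,378:402],None,fx=16,fy=16,interpolation=cv2.INTER_CUBIC),alpha=1.3)
b=cv2.resize(im[255:335,275:371],None,fx=4,fy=4,interpolation=cv2.INTER_CUBIC)
b=cv2.resize(b,(384,320));cv2.imwrite("pics/z12.png",cv2.hconcat([a,b]))
go(wo(-.0025,.25-.1575,.1988)); print(env.get_state()["qvel"])
E
```

```text
t 14.38 tcp [0.5862 0.1074 0.1988] st [-0.0022  0.0921  0.1988] F [1.8061 4.2138 6.051 ] gap 0.0258
cm in current frame [-0.0019 -0.0294 -0.0409] in goal frame [-0.0019 -0.0295 -0.0409] rot [ 0.1015 -0.1289 -0.0593]
[-0.0019  0.0001  0.001   0.0004 -0.0008 -0.0006]
```

View pics/z12.png

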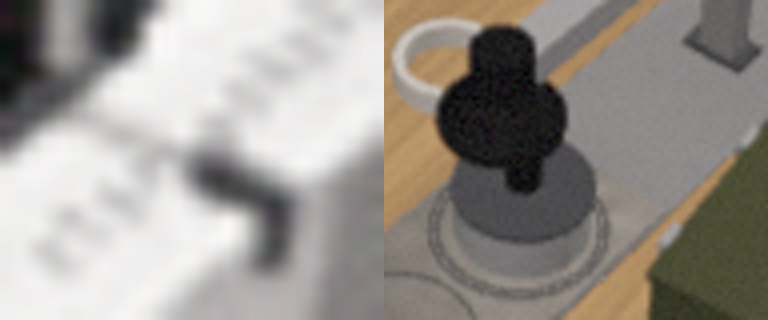

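The pointer line (85,105)–(180,152) now runs into the rider's inner end at about (195,162). The pot stands in the ring and the arm is still, so I'll hand in.

```bash
python3 -c "
from workcell import env
print(env.hand_in())"
```

```text
the job is handed in; nothing more can be done
None
```

The job is handed in at about 14.4 s, with the boom still held by the grip at the rider. The interface reports no verdict, so the checks below are my own.

- **Pot:** I pinched it by the knob, slid it along the pad at constant height into the double working ring and released it. After release both cameras put it about 2–3 mm from the ring's centre (limit 9 mm). The top view showed the offset along the station's length and the scene view across it. In the last picture it still stood upright in the ring under the nozzle.
- **Lock button:** I squeezed the grip at 40 N with the boom still home. The finger gap read about 26 mm, against the 28 mm given for the squeezed grip.
- **Boom:** I drew it out about 158 mm. In the last scene picture the pointer line runs into the rider's inner end. The tool position is within 0.5 mm of the rider mark I measured, and I put that mark's error at about 1 mm. The top camera could not see the pointer at the end because the arm hid it.
- **Hold:** The arm was still at the end, with a spring pull of about 4–6 N at the wrist.
- **Other things:** Nothing else on the bench appeared shifted in the pictures, and the rider stayed put. I only checked this by eye.

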